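# Put the vent caps back on the pipe samples

## Robot

A 7-joint arm with a two-finger parallel gripper is mounted at the origin on the work surface. World frame = base frame: x ahead of the robot, y to its left, z up, the work surface at z = 0. Lengths are in mm, angles in rad, forces in N, time in s.
With the tool pointing down it reaches from about 375 to 925 mm from the base axis. Payload 3.1 kg.
Tool frame: the origin (TCP) lies midway between the tips of the shut fingers; the grasp point (between the pads) lies 19 mm behind it (arm.hold_point_z is the distance from the TCP to the grasp point, in mm); z points along the fingers, y is the line along which they close (so a half turn about z gives the same grasp; the last joint's range is limited). The gripper opens to 85 mm and grips with 20 to 120 N. Pads are 22 mm wide; open, the fingers measure 114 mm over their backs; the gripper's body (76 mm by 85 mm) begins 54 mm behind the grasp point. The pads swing forward as they close: fully open they stand 13 mm farther back than shut.
Start: joints at [-1.229, 0.383, 0.044, 1.598, -0.018, 1.161, -0.05], TCP at [276.722, 588.156, 231.269] pointing down, gripper open.
Joint ranges: [-2.61, 2.61], [-0.41, 2.15], [-1.48, 1.57], [0, 2.5], [-1.57, 4.71], [0.05, 1.97], [-2.85, 2.85]. Speed limits (rad/s): [2.79, 2.79, 3.14, 3.14, 3.14, 3.14, 3.14].

## Interface

Orientations are given as a unit quaternion [w, x, y, z].
In Python, from plant import arm gives the robot as it stands.
- The arm moves only by the tool apply_moves, never from a script. Its argument "commands" is a list of rows, each a list of 7 numbers: the shift along the world's x, y, z in mm, then the turn, a rotation vector about the world's x, y, z in degrees, then the closure in counts, from 0 (fully open) to 255 (shut). A call has 1 to 12 rows; each row is the pose to reach, as a shift and turn from the pose commanded when the call began; what a row does not reach only later rows make up. A row lasts 1/8 s, in which the tool goes at most 62.5 mm and 10.7 degrees, less where a joint would pass 70% of its speed; a pose out of reach is approached as far as the arm can. A call with a gripper value outside its range is refused whole. The fingers move at their own pace and stop on an object; the grip force is fixed at half the most. Time passes only in rows, so rows that repeat a pose let the fingers close. It gives the time, the measured TCP pose, the force, the opening and the grip force at its end, in the units of the state.
- arm.get_obs(): the state, without advancing time (a new reading comes with each control period).
- arm.get_image(name): name is "scene" or "top" or "wrist"; returns a dict with "img" (400x640x3 uint8, red, green, blue), "range_z" (400x640 float32, mm along the optical axis (not along the pixel's ray), 0 where there is no reading), "fx", "fy", "cx", "cy" (pixels), "view" (4x4, takes a point from world to camera coordinates). Camera axes: x right, y up, looking along -z (the intrinsics and any distortion apply to the point x, -y, -z); pixel columns grow to the right and rows downward; lengths in mm; the calibration is good to about 2 mm. A picture is of the moment at which its call begins.
- arm.sign_off(): hands the job in; it is judged then, once.
The state is a dict: "time": time; "joint_positions": joint angles; "joint_vel": joint speeds; "joint_torque": joint torques, N m; "position": TCP position; "eef_rot": TCP orientation; "ft_force": force on the tool from outside, world axes, zero at the start; "wrist_torque": the same for the moment, N m; "width": finger opening in mm; "gripper_force": force on a finger pad.
Only numpy, scipy, OpenCV 4.12 (cv2) and the standard library are available. Lean on these libraries where they do the work, as an engineer would, in place of code of your own. Each camera call takes 0.05 s, during which the arm holds its last target. There are 200 camera calls.

## Task

Each of the three pipe samples is to get the vent cap that fits it, pushed fully home without force; the caps look alike, so try them on: a wrong cap will not go all the way down. Thread every spare cap down onto a steel post, at most two to a post. Once all the caps are put away, lift the price-card holder out of its wooden block and push its stem fully home, upright, in the empty wooden block. Leave the plywood sample, the small carton and the calculator where they are.

Things in the scene. Friction and masses are not known exactly. Their poses are not given: they have to be found in the camera images.
- cap_1_mid (a point): Grey vent cap, mouth down, 80 mm high, 120 g, mostly in the skirt: skirt 68 mm outside, 40 mm high, open below; shoulder 68 mm across, 12 mm thick; grip neck 26 mm across, 28 mm high, with a 16 mm hole down into the cap. Point: on the axis, 40 mm above the lower rim; z up to the neck. All look alike; hidden inside, the skirt's bore is 39, 45 or 51 mm (two caps of each), unmarked. 5 or 6 of the six are there.
- cap_2_mid (a point): Grey vent cap, mouth down, 80 mm high, 120 g, mostly in the skirt: skirt 68 mm outside, 40 mm high, open below; shoulder 68 mm across, 12 mm thick; grip neck 26 mm across, 28 mm high, with a 16 mm hole down into the cap. Point: on the axis, 40 mm above the lower rim; z up to the neck. All look alike; hidden inside, the skirt's bore is 39, 45 or 51 mm (two caps of each), unmarked. 5 or 6 of the six are there.
- cap_3_mid (a point): Grey vent cap, mouth down, 80 mm high, 120 g, mostly in the skirt: skirt 68 mm outside, 40 mm high, open below; shoulder 68 mm across, 12 mm thick; grip neck 26 mm across, 28 mm high, with a 16 mm hole down into the cap. Point: on the axis, 40 mm above the lower rim; z up to the neck. All look alike; hidden inside, the skirt's bore is 39, 45 or 51 mm (two caps of each), unmarked. 5 or 6 of the six are there.
- cap_4_mid (a point): Grey vent cap, mouth down, 80 mm high, 120 g, mostly in the skirt: skirt 68 mm outside, 40 mm high, open below; shoulder 68 mm across, 12 mm thick; grip neck 26 mm across, 28 mm high, with a 16 mm hole down into the cap. Point: on the axis, 40 mm above the lower rim; z up to the neck. All look alike; hidden inside, the skirt's bore is 39, 45 or 51 mm (two caps of each), unmarked. 5 or 6 of the six are there.
- cap_5_mid (a point): Grey vent cap, mouth down, 80 mm high, 120 g, mostly in the skirt: skirt 68 mm outside, 40 mm high, open below; shoulder 68 mm across, 12 mm thick; grip neck 26 mm across, 28 mm high, with a 16 mm hole down into the cap. Point: on the axis, 40 mm above the lower rim; z up to the neck. All look alike; hidden inside, the skirt's bore is 39, 45 or 51 mm (two caps of each), unmarked. 5 or 6 of the six are there.
- cap_6_mid (a point): Grey vent cap, mouth down, 80 mm high, 120 g, mostly in the skirt: skirt 68 mm outside, 40 mm high, open below; shoulder 68 mm across, 12 mm thick; grip neck 26 mm across, 28 mm high, with a 16 mm hole down into the cap. Point: on the axis, 40 mm above the lower rim; z up to the neck. All look alike; hidden inside, the skirt's bore is 39, 45 or 51 mm (two caps of each), unmarked. 5 or 6 of the six are there.
- pipe_s_rim (a point): Thinnest of three upright white pipes, in any order: 36 mm outside, fixed. Point: centre of the rim, 100 mm above the counter; a 27 mm spigot stands 10 mm above it. Flange 68 mm across. Its cap's bore is 3 mm wider and drops until cap mid meets this point. A cap too small stops with its lower rim on the pipe's rim (40 mm high); one too wide stops on the spigot, 10 mm high. Rim chamfer 1.5 mm.
- pipe_m_rim (a point): Middle one of three upright white pipes, in any order: 42 mm outside, fixed. Point: centre of the rim, 100 mm above the counter; a 21 mm spigot stands 10 mm above it. Flange 68 mm across. Its cap's bore is 3 mm wider and drops until cap mid meets this point. A cap too small stops with its lower rim on the pipe's rim (40 mm high); one too wide stops on the spigot, 10 mm high. Rim chamfer 1.5 mm.
- pipe_l_rim (a point): Thickest of three upright white pipes, in any order: 48 mm outside, fixed. Point: centre of the rim, 100 mm above the counter; a 15 mm spigot stands 10 mm above it. Flange 68 mm across. Its cap's bore is 3 mm wider and drops until cap mid meets this point. A cap too small stops with its lower rim on the pipe's rim (40 mm high); one too wide stops on the spigot, 10 mm high. Rim chamfer 1.5 mm.
- post_1_base (a point): One of two spares posts, fixed: upright steel rod 11 mm across, tapered tip 135 mm above the counter, round base 80 mm across, 12 mm thick. Point: rod axis at the base's top. The rod goes up through a cap's hole; a first cap rests on the base (mid 40 mm above this point), a second on the first one's shoulder (52 mm higher, skirt around its neck). Room for two.
- post_2_base (a point): One of two spares posts, fixed: upright steel rod 11 mm across, tapered tip 135 mm above the counter, round base 80 mm across, 12 mm thick. Point: rod axis at the base's top. The rod goes up through a cap's hole; a first cap rests on the base (mid 40 mm above this point), a second on the first one's shoulder (52 mm higher, skirt around its neck). Room for two.
- card_mid (a point): Price-card holder, 60 g: steel stem 10 mm across, 62 mm long, tapered tip, carrying an upright clear plate with a blank white card, 9 mm thick (its x), 64 mm wide (its y), 50 mm high. Starts standing in its wooden foot block, tip on the hole's bottom. Point: centre of the plate, 87 mm above the stem's tip; z up.
- card_foot (a point): The tip of the price-card holder's stem, 87 mm below card_mid along its axis.
- foot_hole0 (a point): Mouth of the hole (centre of the top) in the wooden foot block where the price-card holder starts; block 70 x 70 x 55 mm, fixed, hole 13 mm in diameter and 45 mm deep.
- socket_hole0 (a point): Mouth of the hole (centre of the top) in the other, empty wooden block, of the same size: 70 x 70 x 55 mm, fixed, hole 13 mm in diameter and 45 mm deep.
- sample: Bystander: plywood sample block 90 x 150 x 35 mm with a yellow label; origin under its centre.
- carton: Bystander: cardboard carton with a blue band, 70 x 100 x 50 mm; origin under its centre.
- calculator: Bystander: black desk calculator 150 x 110 x 24 mm; origin under its centre.
There are look-alikes about, which are no part of the job. What is shaped like the part that bears cap_1_mid but orange or turquoise is not meant. What is shaped like the part that bears cap_6_mid but orange is not meant.

How it is judged (in metres and radians):
On the way, in this order (a step that is already met when the one before it is completed fails the run):
1. each pipe has its cap fully home, and every other cap that is there is on a post (((distance between cap_1_mid and pipe_s_rim below 0.007 m and angle between cap_1_mid's own z axis and vertical below 0.12 rad) or (distance between cap_2_mid and pipe_s_rim below 0.007 m and angle between cap_2_mid's own z axis and vertical below 0.12 rad) or (distance between cap_3_mid and pipe_s_rim below 0.007 m and angle between cap_3_mid's own z axis and vertical below 0.12 rad) or (distance between cap_4_mid and pipe_s_rim below 0.007 m and angle between cap_4_mid's own z axis and vertical below 0.12 rad) or (distance between cap_5_mid and pipe_s_rim below 0.007 m and angle between cap_5_mid's own z axis and vertical below 0.12 rad) or (distance between cap_6_mid and pipe_s_rim below 0.007 m and angle between cap_6_mid's own z axis and vertical below 0.12 rad)) and ((distance between cap_1_mid and pipe_m_rim below 0.007 m and angle between cap_1_mid's own z axis and vertical below 0.12 rad) or (distance between cap_2_mid and pipe_m_rim below 0.007 m and angle between cap_2_mid's own z axis and vertical below 0.12 rad) or (distance between cap_3_mid and pipe_m_rim below 0.007 m and angle between cap_3_mid's own z axis and vertical below 0.12 rad) or (distance between cap_4_mid and pipe_m_rim below 0.007 m and angle between cap_4_mid's own z axis and vertical below 0.12 rad) or (distance between cap_5_mid and pipe_m_rim below 0.007 m and angle between cap_5_mid's own z axis and vertical below 0.12 rad) or (distance between cap_6_mid and pipe_m_rim below 0.007 m and angle between cap_6_mid's own z axis and vertical below 0.12 rad)) and ((distance between cap_1_mid and pipe_l_rim below 0.007 m and angle between cap_1_mid's own z axis and vertical below 0.12 rad) or (distance between cap_2_mid and pipe_l_rim below 0.007 m and angle between cap_2_mid's own z axis and vertical below 0.12 rad) or (distance between cap_3_mid and pipe_l_rim below 0.007 m and angle between cap_3_mid's own z axis and vertical below 0.12 rad) or (distance between cap_4_mid and pipe_l_rim below 0.007 m and angle between cap_4_mid's own z axis and vertical below 0.12 rad) or (distance between cap_5_mid and pipe_l_rim below 0.007 m and angle between cap_5_mid's own z axis and vertical below 0.12 rad) or (distance between cap_6_mid and pipe_l_rim below 0.007 m and angle between cap_6_mid's own z axis and vertical below 0.12 rad)) and ((distance between cap_1_mid and pipe_s_rim below 0.007 m and angle between cap_1_mid's own z axis and vertical below 0.12 rad) or (distance between cap_1_mid and pipe_m_rim below 0.007 m and angle between cap_1_mid's own z axis and vertical below 0.12 rad) or (distance between cap_1_mid and pipe_l_rim below 0.007 m and angle between cap_1_mid's own z axis and vertical below 0.12 rad) or (horizontal distance between cap_1_mid and post_1_base below 0.01 m and z of cap_1_mid in the frame of post_1_base below 0.098 m and angle between cap_1_mid's own z axis and vertical below 0.15 rad) or (horizontal distance between cap_1_mid and post_2_base below 0.01 m and z of cap_1_mid in the frame of post_2_base below 0.098 m and angle between cap_1_mid's own z axis and vertical below 0.15 rad)) and ((distance between cap_2_mid and pipe_s_rim below 0.007 m and angle between cap_2_mid's own z axis and vertical below 0.12 rad) or (distance between cap_2_mid and pipe_m_rim below 0.007 m and angle between cap_2_mid's own z axis and vertical below 0.12 rad) or (distance between cap_2_mid and pipe_l_rim below 0.007 m and angle between cap_2_mid's own z axis and vertical below 0.12 rad) or (horizontal distance between cap_2_mid and post_1_base below 0.01 m and z of cap_2_mid in the frame of post_1_base below 0.098 m and angle between cap_2_mid's own z axis and vertical below 0.15 rad) or (horizontal distance between cap_2_mid and post_2_base below 0.01 m and z of cap_2_mid in the frame of post_2_base below 0.098 m and angle between cap_2_mid's own z axis and vertical below 0.15 rad)) and ((distance between cap_3_mid and pipe_s_rim below 0.007 m and angle between cap_3_mid's own z axis and vertical below 0.12 rad) or (distance between cap_3_mid and pipe_m_rim below 0.007 m and angle between cap_3_mid's own z axis and vertical below 0.12 rad) or (distance between cap_3_mid and pipe_l_rim below 0.007 m and angle between cap_3_mid's own z axis and vertical below 0.12 rad) or (horizontal distance between cap_3_mid and post_1_base below 0.01 m and z of cap_3_mid in the frame of post_1_base below 0.098 m and angle between cap_3_mid's own z axis and vertical below 0.15 rad) or (horizontal distance between cap_3_mid and post_2_base below 0.01 m and z of cap_3_mid in the frame of post_2_base below 0.098 m and angle between cap_3_mid's own z axis and vertical below 0.15 rad)) and ((distance between cap_4_mid and pipe_s_rim below 0.007 m and angle between cap_4_mid's own z axis and vertical below 0.12 rad) or (distance between cap_4_mid and pipe_m_rim below 0.007 m and angle between cap_4_mid's own z axis and vertical below 0.12 rad) or (distance between cap_4_mid and pipe_l_rim below 0.007 m and angle between cap_4_mid's own z axis and vertical below 0.12 rad) or (horizontal distance between cap_4_mid and post_1_base below 0.01 m and z of cap_4_mid in the frame of post_1_base below 0.098 m and angle between cap_4_mid's own z axis and vertical below 0.15 rad) or (horizontal distance between cap_4_mid and post_2_base below 0.01 m and z of cap_4_mid in the frame of post_2_base below 0.098 m and angle between cap_4_mid's own z axis and vertical below 0.15 rad)) and ((distance between cap_5_mid and pipe_s_rim below 0.007 m and angle between cap_5_mid's own z axis and vertical below 0.12 rad) or (distance between cap_5_mid and pipe_m_rim below 0.007 m and angle between cap_5_mid's own z axis and vertical below 0.12 rad) or (distance between cap_5_mid and pipe_l_rim below 0.007 m and angle between cap_5_mid's own z axis and vertical below 0.12 rad) or (horizontal distance between cap_5_mid and post_1_base below 0.01 m and z of cap_5_mid in the frame of post_1_base below 0.098 m and angle between cap_5_mid's own z axis and vertical below 0.15 rad) or (horizontal distance between cap_5_mid and post_2_base below 0.01 m and z of cap_5_mid in the frame of post_2_base below 0.098 m and angle between cap_5_mid's own z axis and vertical below 0.15 rad)) and ((distance between cap_6_mid and pipe_s_rim below 0.007 m and angle between cap_6_mid's own z axis and vertical below 0.12 rad) or (distance between cap_6_mid and pipe_m_rim below 0.007 m and angle between cap_6_mid's own z axis and vertical below 0.12 rad) or (distance between cap_6_mid and pipe_l_rim below 0.007 m and angle between cap_6_mid's own z axis and vertical below 0.12 rad) or (horizontal distance between cap_6_mid and post_1_base below 0.01 m and z of cap_6_mid in the frame of post_1_base below 0.098 m and angle between cap_6_mid's own z axis and vertical below 0.15 rad) or (horizontal distance between cap_6_mid and post_2_base below 0.01 m and z of cap_6_mid in the frame of post_2_base below 0.098 m and angle between cap_6_mid's own z axis and vertical below 0.15 rad))), for 0.2 s.
2. the price-card holder stands home in the other block (horizontal distance between card_foot and socket_hole0 below 0.008 m and z of card_foot in the frame of socket_hole0 below -0.037 m and angle between card_mid's own z axis and vertical below 0.15 rad), for 0.2 s.
At the end, for the whole second after the job is handed in: Each pipe has a cap, mid within 7 mm of the rim point, tilt under 7 deg. Every other cap is on a post: within 10 mm of its axis, mid under 98 mm above the base, tilt under 8 deg. Card stem 37 mm or more deep in the other block, tilt under 8 deg (all of step 1 and all of step 2); the robot touches nothing.
It fails at once if a pipe sample is pressed with more than 60 N (contact force between any of pipe_s, pipe_m, pipe_l and anything else above 60 N).
It fails at once if the plywood sample, carton or calculator is moved more than 3 cm (distance of any of sample, carton, calculator from where it was at the start of the episode above 0.03 m).
Of cap_1, cap_2, cap_3, cap_4, cap_5, cap_6 only 5 to 6 are there at a start; the rules pass over those that are not, and their reading is None.
At some moment in a run one of cap_1, cap_2, cap_3, cap_4, cap_5, cap_6 may be knocked a few centimetres aside while the robot is not near it.
It also fails if it takes over 210 s, if anything falls off the work surface, if the arm or the gripper's body presses on something with over 40 N, if the wrist force passes 120 N, or if a joint passes its speed limit or range.

## Working session

There is one attempt and no reset: what is moved stays moved. The work goes in short steps, Python scripts to look and compute and a tool call to move; the robot and the scene stay as the last step left them, time stands still between calls to the robot, and variables do not carry over. Pictures are saved under pics/ and viewed, at most 14 in all, crops included, and the job is handed in when it is done.

Besides the shell and the picture viewer there is one more tool, called after "Emit:" as name([rows], argument=value, ...), one row to a line, values as JSON. apply_moves: Moves the arm, as the interface text tells. Its arguments: {"type":"object","properties":{"commands":{"type":"array","items":{"type":"array","items":{"type":"number"}}}},"required":["commands"]}

```bash
ls; mkdir -p pics; cat > h.py <<'E'
from plant import arm
import numpy as np, cv2
def shot(name):
    d=arm.get_image(name); return d
def save(d,fn): cv2.imwrite('pics/'+fn,cv2.cvtColor(d['img'],cv2.COLOR_RGB2BGR))
def pts(d):
    z=d['range_z'].astype(float); h,w=z.shape
    u,v=np.meshgrid(np.arange(w),np.arange(h))
    P=np.stack([(u-d['cx'])/d['fx']*z,-(v-d['cy'])/d['fy']*z,-z,np.ones_like(z)],-1)
    W=P@np.linalg.inv(d['view']).T
    return W[...,:3],z>0
E
python3 - <<'E'
from h import *
for n in ['scene','top']:
    d=shot(n); save(d,n+'0.png'); np.savez(n+'0.npz',**d)
    print(n,d['fx'],d['cx'],d['cy'],np.linalg.inv(d['view'])[:3].round(2).tolist(),[k for k in d])
o=arm.get_obs();print(o['time'],o['position'],o['eef_rot'],o['width'],o['ft_force'])
E
```

```text
pics
scene 444.7430404564689 325.3875524653972 201.28841861355846 [[-0.66, -0.44, 0.61, 1397.51], [0.75, -0.38, 0.54, 794.35], [-0.01, 0.82, 0.58, 916.95]] ['img', 'range_z', 'fx', 'fy', 'cx', 'cy', 'view']
top 514.3425743558537 320.30437720189195 206.96467895273375 [[-0.02, 1.0, -0.09, 394.14], [-1.0, -0.03, -0.01, 13.99], [-0.01, 0.09, 1.0, 1719.96]] ['img', 'range_z', 'fx', 'fy', 'cx', 'cy', 'view']
0.1 [276.38890019 587.35456804 230.00177242] [-1.94830157e-04  2.18117340e-01  9.75921805e-01 -1.19133701e-03] 85.50426271209348 [ 0.66927925  0.11665862 -0.53958443]
```

View pics/scene0.png

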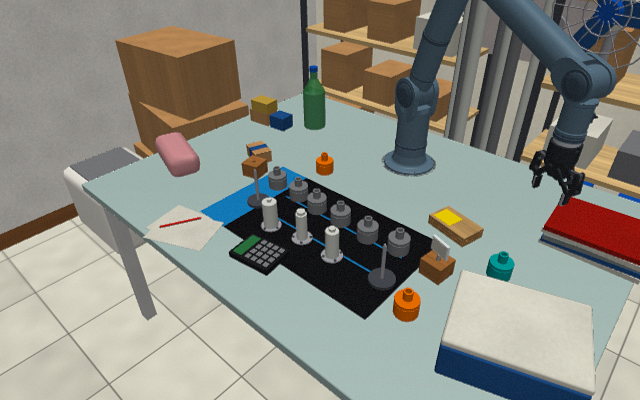

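View pics/top0.png

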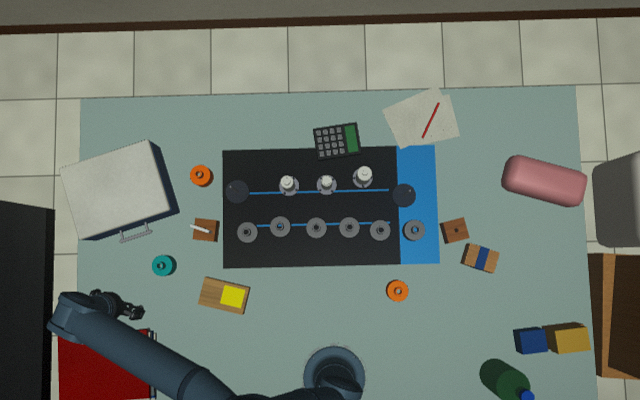

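Six grey caps, top view: (247,232), (280,226), (316,227), (349,227), (380,230) and (414,230). Look-alikes to avoid: orange at (201,175) and (397,291), turquoise at (164,265). Pipes at (289,184), (327,184) and (364,176); posts at (237,191) and (404,195). The card is in its block at (206,230) and the empty block is at (455,230). By the description I choose only the grey caps.

```bash
python3 - <<'E'
from h import *
def near(d,W,ok,u,v,r,zl,zh):
    m=np.zeros(ok.shape,np.uint8);cv2.circle(m,(u,v),r,1,-1)
    s=(m>0)&ok&(W[...,2]>zl)&(W[...,2]<zh); p=W[s]
    return (len(p),((p.max(0)+p.min(0))/2)[:2].round(1).tolist(),p.mean(0).round(1).tolist(),np.ptp(p,0).round(0).tolist()) if len(p) else None
d=dict(np.load('top0.npz')); W,ok=pts(d)
for i,(u,v) in enumerate([(247,232),(280,226),(316,227),(349,227),(380,230),(414,230)]): print('cap',i,near(d,W,ok,u,v,14,42,60),near(d,W,ok,u,v,12,70,90))
for i,(u,v) in enumerate([(289,182),(327,182),(364,174)]): print('pipe',near(d,W,ok,u,v,12,92,118))
for i,(u,v) in enumerate([(237,191),(404,195)]): print('post',near(d,W,ok,u,v,15,5,20),near(d,W,ok,u,v,15,60,140))
for i,(u,v) in enumerate([(206,230),(455,230)]): print('blk',near(d,W,ok,u,v,20,45,62),near(d,W,ok,u,v,20,75,125))
print('table z',np.median(W[130:140,300:310,2]),np.median(W[280:290,300:310,2]))
E
```

```text
cap 0 (282, [479.5, 269.5], [478.8, 268.3, 52.5], [63.0, 66.0, 17.0]) (30, [478.1, 270.4], [479.0, 269.3, 80.5], [23.0, 24.0, 14.0])
cap 1 (274, [494.6, 162.2], [494.6, 161.6, 52.9], [65.0, 66.0, 17.0]) (34, [494.3, 161.1], [495.2, 161.8, 80.0], [23.0, 23.0, 18.0])
cap 2 (280, [488.2, 45.2], [487.9, 44.9, 52.6], [66.0, 65.0, 17.0]) (34, [488.4, 46.1], [488.1, 45.4, 79.7], [23.0, 22.0, 19.0])
cap 3 (279, [485.9, -62.1], [486.5, -61.8, 52.2], [65.0, 66.0, 18.0]) (34, [495.5, -62.3], [487.4, -61.6, 79.9], [43.0, 23.0, 18.0])
cap 4 (271, [476.4, -162.1], [475.0, -160.5, 52.8], [65.0, 66.0, 17.0]) (36, [475.0, -160.8], [474.6, -160.5, 79.9], [26.0, 24.0, 19.0])
cap 5 (279, [474.0, -272.5], [473.3, -272.0, 52.3], [65.0, 65.0, 18.0]) (38, [473.9, -272.3], [473.2, -272.0, 81.0], [23.0, 22.0, 17.0])
pipe (133, [634.2, 133.1], [633.1, 133.6, 103.4], [39.0, 39.0, 22.0])
pipe (94, [634.3, 9.0], [633.2, 8.0, 106.2], [34.0, 32.0, 24.0])
pipe (171, [654.7, -112.6], [654.7, -112.9, 101.7], [46.0, 45.0, 25.0])
post (443, [620.4, 308.8], [616.9, 306.4, 12.1], [93.0, 95.0, 15.0]) (25, [617.3, 307.3], [616.6, 306.0, 105.3], [9.0, 10.0, 73.0])
post (461, [590.6, -251.1], [590.6, -248.7, 11.9], [95.0, 94.0, 15.0]) (23, [590.4, -248.6], [590.3, -247.0, 111.7], [9.0, 10.0, 76.0])
blk (380, [492.3, 406.6], [491.1, 405.7, 55.4], [76.0, 76.0, 16.0]) (56, [490.3, 406.3], [489.6, 401.5, 114.2], [27.0, 61.0, 46.0])
blk (458, [466.6, -407.3], [469.1, -405.6, 55.1], [85.0, 86.0, 17.0]) None
table z 1.4530014330264294 0.8284364779433417
```

Emit:
apply_moves([
  [203,-388,69,0,0,25,0],
  [203,-388,69,0,0,25,0],
  [203,-388,69,0,0,25,0],
  [203,-388,69,0,0,25,0],
  [203,-388,69,0,0,25,0],
  [203,-388,69,0,0,25,0],
  [203,-388,69,0,0,25,0],
  [203,-388,69,0,0,25,0],
  [203,-388,69,0,0,25,0],
  [203,-388,69,0,0,25,0],
])

```text
time: 1.35
position: [478.4, 202.2, 299.5]
eef_rot: [-0.001, -0.0, 1.0, -0.0]
ft_force: [-0.4, -0.7, -0.3]
width: 85.2
gripper_force: 0.0
```

```bash
python3 - <<'E'
from h import *
d=shot('wrist'); save(d,'w1.png'); np.savez('w1.npz',**d)
o=arm.get_obs();print(o['time'],o['position'],o['eef_rot'],o['joint_positions'])
print(d['fx'],d['cx'],d['cy'],np.linalg.inv(d['view'])[:3].round(3).tolist())
E
```

```text
1.4 [478.37015928 202.31915791 299.57732814] [-7.32473293e-04 -4.06721235e-04  9.99999644e-01 -1.02539916e-04] [-0.7088199   0.07468993  0.24249201  1.8357101  -0.01948426  1.23483003
  1.11108167]
289.0120406767248 318.8084944694787 197.94524632204138 [[-0.002, -0.964, -0.265, 411.62], [1.0, -0.002, -0.001, 202.014], [0.0, -0.265, 0.964, 442.085]]
```

View pics/w1.png

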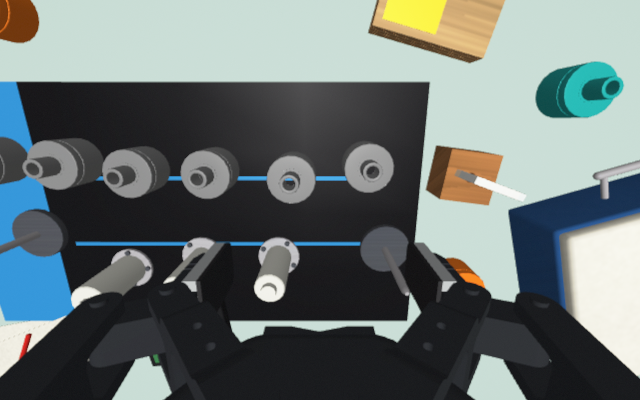

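The view shows the six grey caps in a row, the nearest at (370,168) and (291,180). Pipe M is at (270,290), post 1 at (385,250) and the card block at (465,175). The grey cap choice is confirmed.

```bash
cat >> h.py <<'E'
def circ(W,ok,x,y,r,zl,zh):
    s=ok&(np.hypot(W[...,0]-x,W[...,1]-y)<r)&(W[...,2]>zl)&(W[...,2]<zh); p=W[s]
    if len(p)<8: return None
    c,R=cv2.minEnclosingCircle(p[:,:2].astype(np.float32))
    lo,hi=np.percentile(p[:,:2],[2,98],axis=0)
    return len(p),'mec',np.round(c,1).tolist(),round(R,1),'bbox',((lo+hi)/2).round(1).tolist(),(hi-lo).round(1).tolist(),'z',np.median(p[:,2]).round(1)
CAPS=[(478.5,269.5),(494.5,161.5),(488,45.3),(487,-62),(475,-160.8),(473.5,-272.2)]
PIPES=dict(M=(634,133),S=(633.5,8.3),L=(654.7,-112.8))
E
python3 - <<'E'
from h import *
d=dict(np.load('w1.npz')); W,ok=pts(d)
for c in CAPS[:4]: print('sh',circ(W,ok,*c,45,49,55),'\n  neck',circ(W,ok,*c,20,77,84))
for n,c in PIPES.items(): print(n,circ(W,ok,*c,35,97,103),'\n   spig',circ(W,ok,*c,35,107,113))
print('post',circ(W,ok,617,307,55,9,15),circ(W,ok,617,306,25,120,137))
print('tbl',np.median(W[60:70,200:300,2]))
E
```

```text
sh (1519, 'mec', [476.2, 269.8], 33.8, 'bbox', [475.8, 269.5], [60.6, 60.8], 'z', np.float64(51.7)) 
  neck (194, 'mec', [476.2, 269.7], 12.9, 'bbox', [475.9, 269.5], [23.1, 23.2], 'z', np.float64(79.6))
sh (1475, 'mec', [492.3, 163.1], 33.7, 'bbox', [491.8, 162.8], [60.4, 60.2], 'z', np.float64(51.7)) 
  neck (186, 'mec', [492.4, 163.0], 12.8, 'bbox', [492.0, 163.0], [22.6, 23.4], 'z', np.float64(79.4))
sh (1434, 'mec', [485.8, 45.6], 33.9, 'bbox', [485.7, 46.1], [61.0, 61.4], 'z', np.float64(51.6)) 
  neck (205, 'mec', [485.5, 45.7], 13.1, 'bbox', [485.3, 45.8], [23.3, 23.7], 'z', np.float64(79.3))
sh (1349, 'mec', [484.5, -61.1], 34.1, 'bbox', [484.6, -59.5], [61.2, 59.2], 'z', np.float64(51.6)) 
  neck (214, 'mec', [484.8, -61.2], 13.3, 'bbox', [484.4, -60.8], [23.4, 23.7], 'z', np.float64(79.3))
M (456, 'mec', [631.3, 134.8], 21.1, 'bbox', [630.5, 135.4], [37.6, 37.9], 'z', np.float64(99.7)) 
   spig (180, 'mec', [630.9, 135.1], 10.4, 'bbox', [630.7, 135.2], [18.3, 19.3], 'z', np.float64(109.7))
S (48, 'mec', [619.4, 2.4], 9.8, 'bbox', [618.2, 3.0], [7.5, 15.4], 'z', np.float64(99.4)) 
   spig None
L (339, 'mec', [649.4, -113.6], 23.6, 'bbox', [643.7, -114.3], [28.0, 38.9], 'z', np.float64(99.6)) 
   spig None
post (1541, 'mec', [615.1, 308.6], 40.0, 'bbox', [614.3, 307.1], [71.6, 69.6], 'z', np.float64(11.8)) (86, 'mec', [614.2, 307.4], 5.1, 'bbox', [613.9, 307.5], [7.8, 8.4], 'z', np.float64(129.3))
tbl -0.40339704150142097
```

Emit:
apply_moves([
  [-2,67,-170,0,0,0,0],
  [-2,67,-170,0,0,0,0],
  [-2,67,-170,0,0,0,0],
  [-2,67,-170,0,0,0,0],
  [-2,67,-243,0,0,0,0],
  [-2,67,-243,0,0,0,0],
  [-2,67,-243,0,0,0,0],
  [-2,67,-243,0,0,0,255],
  [-2,67,-243,0,0,0,255],
  [-2,67,-243,0,0,0,255],
  [-2,67,-243,0,0,0,255],
  [-2,67,-243,0,0,0,255],
])

```text
time: 2.9
position: [478.5, 267.9, 58.3]
eef_rot: [0.001, 0.002, 1.0, 0.001]
ft_force: [-0.1, 0.7, 5.6]
width: 23.7
gripper_force: 58.6
```

Emit:
apply_moves([
  [0,0,60,0,0,0,255],
  [0,0,120,0,0,0,255],
  [40,-34,145,0,0,0,255],
  [80,-68,145,0,0,0,255],
  [120,-101,145,0,0,0,255],
  [155,-134,145,0,0,0,255],
  [155,-134,145,0,0,0,255],
  [155,-134,145,0,0,0,255],
  [155,-134,145,0,0,0,255],
])

```text
time: 4.03
position: [631.2, 135.2, 201.4]
eef_rot: [-0.001, 0.0, 1.0, 0.0]
ft_force: [-0.1, 0.7, -0.7]
width: 23.8
gripper_force: 59.4
```

```bash
python3 - <<'E'
from h import *
d=shot('wrist'); save(d,'w2.png'); np.savez('w2.npz',**d); W,ok=pts(d)
o=arm.get_obs();p=o['position'];print(p,o['ft_force'],o['width'])
z0=p[2]-57
print('sh',circ(W,ok,p[0],p[1],45,z0+47,z0+56)); print('nk',circ(W,ok,p[0],p[1],20,z0+75,z0+84))
print('M',circ(W,ok,631,135,26,96,104),circ(W,ok,631,135,35,106,114))
print('S',circ(W,ok,631,10,26,96,104),circ(W,ok,631,10,35,106,114))
E
```

```text
[631.39647398 135.22495585 201.68337436] [-0.28152239  0.16730373 -0.68951744] 23.698616489645644
sh (5571, 'mec', [629.3, 135.3], 34.0, 'bbox', [628.4, 135.5], [62.6, 61.9], 'z', np.float64(195.4))
nk (1803, 'mec', [628.6, 135.2], 18.6, 'bbox', [628.9, 135.2], [23.5, 29.6], 'z', np.float64(223.2))
M None None
S (509, 'mec', [631.6, 9.0], 18.2, 'bbox', [631.7, 10.9], [33.5, 30.2], 'z', np.float64(99.6)) (794, 'mec', [631.7, 8.5], 13.8, 'bbox', [631.4, 9.3], [24.0, 24.3], 'z', np.float64(109.7))
```

View pics/w2.png

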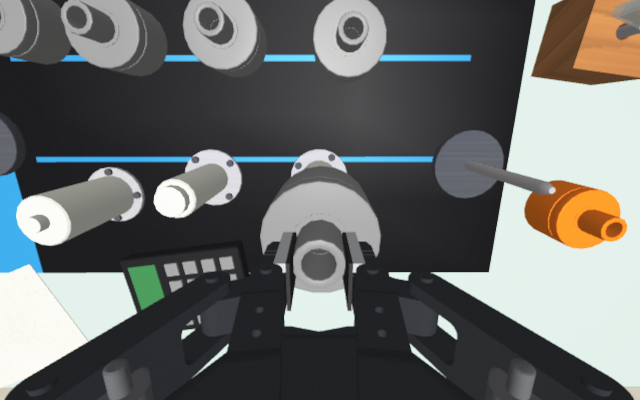

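Emit:
apply_moves([
  [2,0,-20,0,0,0,255],
  [2,0,-36,0,0,0,255],
  [2,0,-38,0,0,0,255],
  [2,0,-40,0,0,0,255],
  [2,0,-42,0,0,0,255],
  [2,0,-44,0,0,0,255],
  [2,0,-45,0,0,0,255],
  [2,0,-46,0,0,0,255],
])

```text
time: 5.08
position: [634.8, 133.2, 156.4]
eef_rot: [0.0, 0.002, 1.0, 0.0]
ft_force: [-0.5, 0.7, -1.7]
width: 23.9
gripper_force: 59.4
```

Emit:
apply_moves([
  [-1,1,-10,0,0,0,255],
  [-1,1,-20,0,0,0,255],
  [-1,1,-25,0,0,0,255],
  [-1,1,-27,0,0,0,255],
  [-1,1,-29,0,0,0,255],
  [-1,1,-31,0,0,0,255],
  [-1,1,-32,0,0,0,255],
])

```text
time: 5.95
position: [633.8, 134.2, 124.3]
eef_rot: [0.0, 0.002, 1.0, 0.0]
ft_force: [-1.1, 0.0, -0.7]
width: 24.0
gripper_force: 59.4
```

Emit:
apply_moves([
  [0,0,-3,0,0,0,255],
  [0,0,-5,0,0,0,255],
  [0,0,-6,0,0,0,255],
  [0,0,-7,0,0,0,255],
  [0,0,-7,0,0,0,255],
])

```text
time: 6.58
position: [633.8, 134.2, 118.1]
eef_rot: [-0.0, 0.002, 1.0, 0.0]
ft_force: [-3.0, 0.8, 3.8]
width: 24.3
gripper_force: 59.7
```

Emit:
apply_moves([
  [0,0,-6,0,0,0,0],
  [0,0,0,0,0,0,0],
  [0,0,0,0,0,0,0],
  [0,0,45,0,0,0,0],
  [0,0,83,0,0,0,0],
  [-47,10,83,0,0,0,0],
  [-94,20,83,0,0,0,0],
  [-141,29,83,0,0,0,0],
  [-141,29,83,0,0,0,0],
])

```text
time: 7.7
position: [488.6, 164.3, 199.5]
eef_rot: [-0.002, -0.0, 1.0, 0.0]
ft_force: [0.8, 0.3, 0.0]
width: 85.7
gripper_force: 0.0
```

```bash
cat > look.py <<'E'
from h import *
import sys
d=shot('wrist'); W,ok=pts(d); o=arm.get_obs();p=o['position'];print(o['time'],p.round(1),o['ft_force'].round(1),round(o['width'],1))
for n,c in PIPES.items(): print(n,circ(W,ok,*c,26,97,103),'| capped sh',circ(W,ok,*c,45,108,116))
for i,c in enumerate(CAPS): print(i,circ(W,ok,*c,55,49,55))
if len(sys.argv)>1: save(d,sys.argv[1])
E
python3 look.py
```

```text
7.75 [491.4 163.8 200.3] [ 1.  -0.5 -0.2] 85.5
M None | capped sh (620, 'mec', [618.0, 134.2], 30.7, 'bbox', [608.1, 134.2], [19.2, 55.5], 'z', np.float64(111.4))
S None | capped sh None
L (184, 'mec', [640.4, -122.1], 16.5, 'bbox', [639.4, -122.6], [20.5, 22.5], 'z', np.float64(99.7)) | capped sh None
0 None
1 (2555, 'mec', [492.1, 162.9], 33.8, 'bbox', [491.6, 163.0], [61.3, 60.7], 'z', np.float64(51.7))
2 (2488, 'mec', [485.8, 45.6], 34.0, 'bbox', [485.3, 46.0], [60.9, 61.7], 'z', np.float64(51.7))
3 (2390, 'mec', [484.8, -61.2], 34.1, 'bbox', [484.2, -58.6], [61.7, 58.6], 'z', np.float64(51.6))
4 (1624, 'mec', [473.7, -157.6], 33.6, 'bbox', [474.4, -146.1], [59.4, 36.5], 'z', np.float64(51.6))
5 None
```

Emit:
apply_moves([
  [0,0,-60,0,0,0,0],
  [0,0,-120,0,0,0,0],
  [0,0,-143,0,0,0,0],
  [0,0,-143,0,0,0,0],
  [0,0,-143,0,0,0,255],
  [0,0,-143,0,0,0,255],
  [0,0,-143,0,0,0,255],
  [0,0,-143,0,0,0,255],
  [0,0,-143,0,0,0,255],
  [0,0,-83,0,0,0,255],
  [0,0,-23,0,0,0,255],
])

```text
time: 9.12
position: [491.6, 162.8, 177.6]
eef_rot: [-0.001, 0.002, 1.0, -0.001]
ft_force: [1.0, 1.0, -0.4]
width: 23.9
gripper_force: 59.3
```

Emit:
apply_moves([
  [0,0,25,0,0,0,255],
  [35,-38,25,0,0,0,255],
  [70,-77,25,0,0,0,255],
  [105,-115,25,0,0,0,255],
  [139,-154,25,0,0,0,255],
  [139,-154,25,0,0,0,255],
  [139,-154,25,0,0,0,255],
  [139,-154,-12,0,0,0,255],
  [139,-154,-15,0,0,0,255],
  [139,-154,-18,0,0,0,255],
  [139,-154,-21,0,0,0,255],
  [139,-154,-22,0,0,0,255],
])

```text
time: 10.62
position: [632.2, 9.3, 156.1]
eef_rot: [0.001, 0.002, 1.0, 0.0]
ft_force: [0.1, 1.3, -0.6]
width: 23.9
gripper_force: 59.3
```

Emit:
apply_moves([
  [0,0,-12,0,0,0,255],
  [0,0,-24,0,0,0,255],
  [0,0,-26,0,0,0,255],
  [0,0,-28,0,0,0,255],
  [0,0,-30,0,0,0,255],
  [0,0,-30,0,0,0,255],
])

```text
time: 11.38
position: [631.5, 9.1, 128.7]
eef_rot: [-0.001, 0.002, 1.0, 0.001]
ft_force: [-7.3, 0.2, 15.5]
width: 24.1
gripper_force: 61.0
```

Emit:
apply_moves([
  [0,0,40,0,0,0,255],
  [0,0,77,0,0,0,255],
  [0,0,77,0,0,0,255],
  [0,0,77,0,0,0,255],
])

```text
time: 11.88
position: [630.9, 9.2, 201.0]
eef_rot: [-0.001, 0.002, 1.0, -0.0]
ft_force: [-0.1, 0.2, -1.0]
width: 24.1
gripper_force: 59.5
```

```bash
cat >> look.py <<'E'
z0=p[2]-58
print('held',circ(W,ok,p[0],p[1],45,z0+47,z0+56))
for n,c in PIPES.items(): print(n,'spig',circ(W,ok,*c,30,107,113))
print('P1',circ(W,ok,614.5,307.5,25,120,137),circ(W,ok,614.5,307.5,50,9,15))
print('P2',circ(W,ok,589,-246,25,120,137),circ(W,ok,589,-246,50,9,15))
E
python3 look.py
```

```text
11.925 [630.3   9.3 200.3] [-0.4 -0.2 -2. ] 24.2
M None | capped sh (3565, 'mec', [631.7, 134.3], 34.0, 'bbox', [631.1, 133.7], [61.3, 61.7], 'z', np.float64(111.8))
S None | capped sh None
L (1806, 'mec', [652.9, -112.8], 24.4, 'bbox', [652.2, -112.1], [42.8, 42.8], 'z', np.float64(99.6)) | capped sh (221, 'mec', [652.6, -112.6], 7.6, 'bbox', [652.7, -112.6], [13.6, 13.2], 'z', np.float64(109.6))
0 None
1 None
2 (3260, 'mec', [486.0, 45.0], 33.8, 'bbox', [490.4, 45.0], [53.1, 61.7], 'z', np.float64(51.6))
3 (3146, 'mec', [484.9, -61.6], 33.7, 'bbox', [489.9, -61.3], [52.1, 61.7], 'z', np.float64(51.6))
4 (2452, 'mec', [473.4, -160.9], 34.2, 'bbox', [484.3, -160.5], [40.8, 63.1], 'z', np.float64(51.6))
5 (1815, 'mec', [482.5, -261.9], 30.1, 'bbox', [483.5, -260.0], [40.3, 40.3], 'z', np.float64(51.5))
held (5428, 'mec', [629.7, 9.0], 34.1, 'bbox', [628.7, 8.9], [62.9, 61.8], 'z', np.float64(194.0))
M spig (2430, 'mec', [634.0, 133.0], 30.0, 'bbox', [633.8, 131.7], [55.2, 52.8], 'z', np.float64(111.8))
S spig None
L spig (235, 'mec', [652.6, -112.6], 7.6, 'bbox', [652.6, -112.5], [13.7, 13.3], 'z', np.float64(109.6))
P1 None (3401, 'mec', [615.1, 307.6], 40.7, 'bbox', [614.6, 306.3], [70.9, 70.7], 'z', np.float64(11.8))
P2 None (3573, 'mec', [589.0, -248.1], 40.6, 'bbox', [589.1, -246.8], [71.3, 70.2], 'z', np.float64(11.6))
```

Emit:
apply_moves([
  [10,-61,0,0,0,0,255],
  [21,-122,0,0,0,0,255],
  [21,-122,0,0,0,0,255],
  [21,-122,0,0,0,0,255],
  [21,-122,-36,0,0,0,255],
  [21,-122,-38,0,0,0,255],
  [21,-122,-40,0,0,0,255],
  [21,-122,-42,0,0,0,255],
  [21,-122,-44,0,0,0,255],
  [21,-122,-46,0,0,0,255],
  [21,-122,-47,0,0,0,255],
])

```text
time: 13.3
position: [654.0, -113.2, 158.4]
eef_rot: [0.001, 0.002, 1.0, 0.0]
ft_force: [-3.6, 0.6, 10.1]
width: 24.2
gripper_force: 60.6
```

Emit:
apply_moves([
  [-1,1,0,0,0,0,255],
  [-2,1,0,0,0,0,255],
  [-2,0,0,0,0,0,255],
  [-1,-1,0,0,0,0,255],
  [0,1,0,0,0,0,255],
  [-1,0,0,0,0,0,255],
  [-1,0,0,0,0,0,255],
])

```text
time: 14.18
position: [653.5, -113.2, 158.5]
eef_rot: [0.002, 0.002, 1.0, 0.0]
ft_force: [-1.6, 1.0, 8.2]
width: 24.1
gripper_force: 60.3
```

Emit:
apply_moves([
  [0,0,57,0,0,0,255],
  [-20,-45,57,0,0,0,255],
  [-41,-90,57,0,0,0,255],
  [-62,-135,57,0,0,0,255],
  [-62,-135,57,0,0,0,255],
  [-62,-135,57,0,0,0,255],
  [-62,-135,4,0,0,0,255],
  [-62,-135,0,0,0,0,255],
  [-62,-135,-4,0,0,0,255],
  [-62,-135,-8,0,0,0,255],
  [-62,-135,-12,0,0,0,255],
])

```text
time: 15.55
position: [590.8, -248.2, 144.7]
eef_rot: [0.001, 0.002, 1.0, -0.0]
ft_force: [0.2, 0.3, -0.0]
width: 23.9
gripper_force: 59.5
```

Emit:
apply_moves([
  [0,0,-25,0,0,0,255],
  [0,0,-50,0,0,0,255],
  [0,0,-65,0,0,0,255],
  [0,0,-70,0,0,0,255],
  [0,0,-72,0,0,0,255],
  [0,0,-72,0,0,0,255],
])

```text
time: 16.3
position: [590.4, -248.2, 72.1]
eef_rot: [0.001, 0.002, 1.0, -0.0]
ft_force: [-0.1, 0.1, -0.8]
width: 24.1
gripper_force: 59.5
```

Emit:
apply_moves([
  [0,0,0,0,0,0,0],
  [0,0,0,0,0,0,0],
  [0,0,0,0,0,0,0],
  [0,0,60,0,0,0,0],
  [0,0,120,0,0,0,0],
  [-40,30,129,0,0,0,0],
  [-80,60,129,0,0,0,0],
  [-116,87,129,0,0,0,0],
  [-116,87,129,0,0,0,0],
])

```text
time: 17.42
position: [470.3, -158.4, 199.3]
eef_rot: [-0.002, 0.001, 1.0, 0.002]
ft_force: [0.5, -0.6, -0.1]
width: 85.8
gripper_force: 0.0
```

```bash
cat >> look.py <<'E'
print('P1cap',circ(W,ok,614.5,307.5,50,60,68),'2nd',circ(W,ok,614.5,307.5,50,111,120))
print('P2cap',circ(W,ok,589,-247.5,50,60,68),'2nd',circ(W,ok,589,-247.5,50,111,120))
E
python3 look.py | grep -v None
```

```text
17.475 [ 472.7 -159.8  200.2] [ 1.2 -0.3 -0.2] 85.3
2 (2243, 'mec', [485.1, 45.1], 34.3, 'bbox', [484.6, 43.6], [61.7, 60.5], 'z', np.float64(51.7))
3 (2393, 'mec', [484.1, -62.2], 33.9, 'bbox', [483.5, -62.2], [61.5, 61.1], 'z', np.float64(51.8))
4 (2577, 'mec', [472.3, -161.0], 33.8, 'bbox', [472.1, -161.0], [61.2, 60.9], 'z', np.float64(51.7))
5 (2474, 'mec', [470.7, -272.8], 33.9, 'bbox', [470.2, -272.4], [61.1, 61.6], 'z', np.float64(51.7))
M spig (472, 'mec', [619.3, 135.2], 21.9, 'bbox', [615.4, 135.0], [20.5, 35.3], 'z', np.float64(111.9))
S spig (266, 'mec', [633.8, 9.6], 12.2, 'bbox', [635.2, 10.0], [16.7, 20.7], 'z', np.float64(109.9))
P2cap (1202, 'mec', [588.9, -247.5], 33.8, 'bbox', [587.7, -233.1], [62.2, 33.5], 'z', np.float64(63.8)) 2nd (14, 'mec', [586.7, -244.4], 3.3, 'bbox', [586.6, -244.4], [5.4, 2.9], 'z', np.float64(112.3))
```

Emit:
apply_moves([
  [-1,0,-60,0,0,0,0],
  [-1,0,-120,0,0,0,0],
  [-1,0,-143,0,0,0,0],
  [-1,0,-143,0,0,0,0],
  [-1,0,-143,0,0,0,255],
  [-1,0,-143,0,0,0,255],
  [-1,0,-143,0,0,0,255],
  [-1,0,-143,0,0,0,255],
  [-1,0,-143,0,0,0,255],
  [-1,0,-83,0,0,0,255],
  [-1,0,-23,0,0,0,255],
  [-1,0,2,0,0,0,255],
])

```text
time: 18.98
position: [474.6, -161.6, 206.0]
eef_rot: [0.003, 0.002, 1.0, -0.0]
ft_force: [-0.0, 0.4, -1.3]
width: 24.2
gripper_force: 59.4
```

Emit:
apply_moves([
  [40,42,0,0,0,0,255],
  [80,85,0,0,0,0,255],
  [120,127,0,0,0,0,255],
  [159,170,0,0,0,0,255],
  [159,170,0,0,0,0,255],
  [159,170,0,0,0,0,255],
  [159,170,-37,0,0,0,255],
  [159,170,-40,0,0,0,255],
  [159,170,-43,0,0,0,255],
  [159,170,-46,0,0,0,255],
  [159,170,-47,0,0,0,255],
])

```text
time: 20.35
position: [632.3, 9.0, 156.1]
eef_rot: [0.001, 0.002, 1.0, 0.0]
ft_force: [0.3, -0.3, -1.1]
width: 24.1
gripper_force: 59.4
```

Emit:
apply_moves([
  [0,0,-12,0,0,0,255],
  [0,0,-24,0,0,0,255],
  [0,0,-26,0,0,0,255],
  [0,0,-28,0,0,0,255],
  [0,0,-30,0,0,0,255],
  [0,0,-30,0,0,0,255],
])

```text
time: 21.1
position: [631.4, 9.3, 128.6]
eef_rot: [-0.001, 0.002, 1.0, 0.001]
ft_force: [-7.8, -0.7, 15.9]
width: 24.4
gripper_force: 61.1
```

Emit:
apply_moves([
  [0,0,40,0,0,0,255],
  [0,0,77,0,0,0,255],
  [10,-61,77,0,0,0,255],
  [21,-122,77,0,0,0,255],
  [21,-122,77,0,0,0,255],
  [21,-122,77,0,0,0,255],
  [21,-122,39,0,0,0,255],
  [21,-122,36,0,0,0,255],
  [21,-122,34,0,0,0,255],
  [21,-122,32,0,0,0,255],
  [21,-122,30,0,0,0,255],
  [21,-122,30,0,0,0,255],
])

```text
time: 22.6
position: [652.7, -112.9, 155.4]
eef_rot: [0.0, 0.002, 1.0, 0.0]
ft_force: [0.0, 0.6, -1.3]
width: 24.1
gripper_force: 59.6
```

Emit:
apply_moves([
  [0,0,-12,0,0,0,255],
  [0,0,-24,0,0,0,255],
  [0,0,-30,0,0,0,255],
  [0,0,-34,0,0,0,255],
  [0,0,-37,0,0,0,255],
  [0,0,-38,0,0,0,255],
  [0,0,-38,0,0,0,255],
])

```text
time: 23.48
position: [652.5, -112.8, 118.7]
eef_rot: [-0.0, 0.002, 1.0, 0.0]
ft_force: [-2.9, 1.1, 5.3]
width: 24.3
gripper_force: 60.2
```

Emit:
apply_moves([
  [0,0,0,0,0,0,0],
  [0,0,0,0,0,0,0],
  [0,0,0,0,0,0,0],
  [0,0,45,0,0,0,0],
  [0,0,83,0,0,0,0],
  [-56,17,83,0,0,0,0],
  [-112,34,83,0,0,0,0],
  [-168,51,83,0,0,0,0],
  [-168,51,83,0,0,0,0],
  [-168,51,83,0,0,0,0],
])

```text
time: 24.72
position: [485.5, -61.8, 200.9]
eef_rot: [0.001, 0.002, 1.0, 0.0]
ft_force: [1.2, -0.3, -0.4]
width: 85.4
gripper_force: 0.0
```

```bash
python3 look.py | grep -v ^held
```

```text
24.775 [486.5 -62.1 201.2] [ 0.4 -0.4  0.6] 85.2
M None | capped sh (172, 'mec', [653.3, 115.4], 16.3, 'bbox', [653.3, 115.4], [18.4, 21.4], 'z', np.float64(111.9))
S (250, 'mec', [624.2, 9.2], 15.8, 'bbox', [620.3, 8.8], [12.9, 29.1], 'z', np.float64(99.7)) | capped sh (102, 'mec', [621.6, 8.5], 8.5, 'bbox', [622.7, 8.7], [8.4, 15.2], 'z', np.float64(109.7))
L None | capped sh (36, 'mec', [622.3, -126.5], 10.8, 'bbox', [622.1, -126.1], [9.0, 18.4], 'z', np.float64(109.4))
0 None
1 None
2 (2460, 'mec', [485.3, 45.2], 33.9, 'bbox', [484.8, 44.9], [61.3, 61.3], 'z', np.float64(51.7))
3 (2574, 'mec', [484.1, -61.6], 33.7, 'bbox', [483.9, -61.6], [60.8, 61.4], 'z', np.float64(51.7))
4 None
5 (2417, 'mec', [471.0, -273.0], 34.8, 'bbox', [470.5, -270.3], [61.8, 58.6], 'z', np.float64(51.6))
M spig (151, 'mec', [652.8, 116.1], 14.6, 'bbox', [653.2, 116.0], [17.1, 19.3], 'z', np.float64(111.9))
S spig (121, 'mec', [622.7, 8.8], 9.3, 'bbox', [622.4, 8.7], [9.0, 16.7], 'z', np.float64(109.5))
L spig None
P1 None (2497, 'mec', [613.5, 308.2], 40.9, 'bbox', [613.6, 307.1], [71.6, 72.4], 'z', np.float64(11.9))
P2 None (432, 'mec', [576.6, -246.1], 37.0, 'bbox', [566.2, -244.9], [31.2, 67.6], 'z', np.float64(11.5))
P1cap None 2nd None
P2cap (1371, 'mec', [586.5, -248.6], 33.7, 'bbox', [574.3, -248.7], [35.4, 60.8], 'z', np.float64(63.7)) 2nd None
```

Emit:
apply_moves([
  [0,0,-60,0,0,0,0],
  [0,0,-120,0,0,0,0],
  [0,0,-143,0,0,0,0],
  [0,0,-143,0,0,0,0],
  [0,0,-143,0,0,0,255],
  [0,0,-143,0,0,0,255],
  [0,0,-143,0,0,0,255],
  [0,0,-143,0,0,0,255],
  [0,0,-143,0,0,0,255],
  [0,0,-83,0,0,0,255],
  [0,0,-23,0,0,0,255],
  [0,0,2,0,0,0,255],
])

```text
time: 26.28
position: [486.6, -62.2, 205.9]
eef_rot: [0.003, 0.002, 1.0, 0.0]
ft_force: [0.9, 0.5, -1.4]
width: 24.2
gripper_force: 59.5
```

Emit:
apply_moves([
  [49,24,0,0,0,0,255],
  [98,48,0,0,0,0,255],
  [147,71,0,0,0,0,255],
  [147,71,0,0,0,0,255],
  [147,71,0,0,0,0,255],
  [147,71,-37,0,0,0,255],
  [147,71,-40,0,0,0,255],
  [147,71,-43,0,0,0,255],
  [147,71,-46,0,0,0,255],
  [147,71,-47,0,0,0,255],
])

```text
time: 27.52
position: [632.2, 9.1, 156.1]
eef_rot: [0.001, 0.002, 1.0, 0.0]
ft_force: [0.1, 0.6, -1.6]
width: 24.5
gripper_force: 59.5
```

Emit:
apply_moves([
  [0,0,-12,0,0,0,255],
  [0,0,-24,0,0,0,255],
  [0,0,-26,0,0,0,255],
  [0,0,-28,0,0,0,255],
  [0,0,-30,0,0,0,255],
  [0,0,-30,0,0,0,255],
])

```text
time: 28.28
position: [631.6, 9.1, 125.2]
eef_rot: [-0.0, 0.002, 1.0, -0.0]
ft_force: [0.6, 0.2, -1.7]
width: 24.4
gripper_force: 59.5
```

Emit:
apply_moves([
  [0,0,-3,0,0,0,255],
  [0,0,-6,0,0,0,255],
  [0,0,-8,0,0,0,255],
  [0,0,-8,0,0,0,255],
])

```text
time: 28.78
position: [631.8, 9.2, 118.6]
eef_rot: [-0.0, 0.002, 1.0, 0.0]
ft_force: [-3.7, 0.5, 4.3]
width: 24.3
gripper_force: 60.1
```

Emit:
apply_moves([
  [0,0,0,0,0,0,0],
  [0,0,0,0,0,0,0],
  [0,0,0,0,0,0,0],
  [0,0,45,0,0,0,0],
  [0,0,83,0,0,0,0],
  [-49,12,83,0,0,0,0],
  [-98,24,83,0,0,0,0],
  [-146,36,83,0,0,0,0],
  [-146,36,83,0,0,0,0],
  [-146,36,83,0,0,0,0],
])

```text
time: 30.02
position: [486.7, 45.2, 200.8]
eef_rot: [0.001, 0.002, 1.0, 0.0]
ft_force: [0.5, 0.3, 0.6]
width: 85.3
gripper_force: 0.0
```

```bash
python3 look.py w3.png| grep -v ^held
```

```text
30.075 [487.4  44.9 201. ] [ 0.2 -0.4 -1. ] 85.4
M None | capped sh (566, 'mec', [609.2, 121.0], 21.2, 'bbox', [611.1, 120.6], [25.8, 30.3], 'z', np.float64(111.7))
S None | capped sh (735, 'mec', [619.3, 8.0], 31.6, 'bbox', [608.3, 7.7], [22.6, 55.8], 'z', np.float64(111.5))
L None | capped sh (220, 'mec', [662.0, -119.7], 25.4, 'bbox', [662.2, -126.0], [45.3, 34.0], 'z', np.float64(111.8))
0 None
1 None
2 (2583, 'mec', [485.4, 45.3], 33.8, 'bbox', [485.3, 45.4], [61.1, 61.3], 'z', np.float64(51.7))
3 None
4 None
5 (1917, 'mec', [471.3, -271.4], 33.7, 'bbox', [471.5, -262.1], [61.4, 43.4], 'z', np.float64(51.6))
M spig (283, 'mec', [613.1, 119.8], 15.2, 'bbox', [615.0, 119.6], [19.5, 22.8], 'z', np.float64(111.8))
S spig (190, 'mec', [616.9, 4.3], 24.2, 'bbox', [611.8, 4.2], [15.8, 42.1], 'z', np.float64(111.7))
L spig (183, 'mec', [665.3, -121.6], 22.4, 'bbox', [664.6, -125.0], [38.0, 32.2], 'z', np.float64(111.8))
P1 (275, 'mec', [614.6, 307.5], 5.8, 'bbox', [614.1, 306.7], [9.0, 8.2], 'z', np.float64(128.0)) (2292, 'mec', [614.2, 308.5], 40.7, 'bbox', [611.8, 307.5], [67.8, 72.8], 'z', np.float64(11.8))
P2 None (678, 'mec', [588.9, -247.4], 39.6, 'bbox', [587.6, -240.1], [73.0, 62.0], 'z', np.float64(11.6))
P1cap (42, 'mec', [611.9, 307.5], 4.5, 'bbox', [611.1, 307.3], [3.6, 8.3], 'z', np.float64(64.1)) 2nd (120, 'mec', [613.7, 307.2], 5.4, 'bbox', [613.5, 306.7], [8.3, 7.8], 'z', np.float64(115.6))
P2cap (2071, 'mec', [588.8, -248.0], 35.0, 'bbox', [588.4, -246.7], [62.1, 61.4], 'z', np.float64(63.7)) 2nd (104, 'mec', [589.5, -246.8], 5.5, 'bbox', [588.8, -244.5], [9.3, 5.2], 'z', np.float64(114.6))
```

View pics/w3.png

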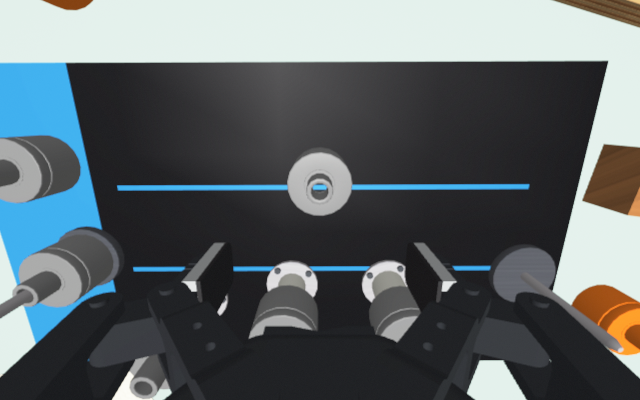

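The view shows the three pipes capped, cap 2 free at (319,182), cap 5 at (25,170) and one cap on post 2. Next, cap 2 goes to post 1.

Emit:
apply_moves([
  [0,0,-60,0,0,0,0],
  [0,0,-120,0,0,0,0],
  [0,0,-143,0,0,0,0],
  [0,0,-143,0,0,0,0],
  [0,0,-143,0,0,0,255],
  [0,0,-143,0,0,0,255],
  [0,0,-143,0,0,0,255],
  [0,0,-143,0,0,0,255],
  [0,0,-143,0,0,0,255],
  [0,0,-83,0,0,0,255],
  [0,0,-23,0,0,0,255],
  [0,0,12,0,0,0,255],
])

```text
time: 31.58
position: [486.8, 45.1, 215.3]
eef_rot: [0.002, 0.002, 1.0, 0.001]
ft_force: [-0.5, 0.2, -0.9]
width: 24.2
gripper_force: 59.5
```

Emit:
apply_moves([
  [26,52,0,0,0,0,255],
  [52,105,0,0,0,0,255],
  [78,157,0,0,0,0,255],
  [104,210,0,0,0,0,255],
  [129,262,0,0,0,0,255],
  [129,262,0,0,0,0,255],
  [129,262,0,0,0,0,255],
  [129,262,-53,0,0,0,255],
  [129,262,-57,0,0,0,255],
  [129,262,-61,0,0,0,255],
  [129,262,-65,0,0,0,255],
  [129,262,-69,0,0,0,255],
])

```text
time: 33.08
position: [615.8, 307.5, 144.9]
eef_rot: [0.001, 0.002, 1.0, 0.001]
ft_force: [1.0, -0.4, -1.3]
width: 24.1
gripper_force: 59.5
```

Emit:
apply_moves([
  [0,0,-25,0,0,0,255],
  [0,0,-50,0,0,0,255],
  [0,0,-65,0,0,0,255],
  [0,0,-70,0,0,0,255],
  [0,0,-72,0,0,0,255],
  [0,0,-72,0,0,0,255],
])

```text
time: 33.83
position: [615.1, 307.3, 72.0]
eef_rot: [0.0, 0.002, 1.0, 0.0]
ft_force: [0.1, -0.2, -0.9]
width: 24.5
gripper_force: 59.5
```

Emit:
apply_moves([
  [0,0,0,0,0,0,0],
  [0,0,0,0,0,0,0],
  [0,0,0,0,0,0,0],
  [0,0,60,0,0,0,0],
  [0,0,120,0,0,0,0],
  [0,0,129,0,0,0,0],
  [-15,-60,129,0,0,0,0],
  [-30,-120,129,0,0,0,0],
  [-45,-180,129,0,0,0,0],
  [-60,-240,129,0,0,0,0],
  [-75,-300,129,0,0,0,0],
  [-90,-360,129,0,0,0,0],
])

```text
time: 35.33
position: [523.5, -54.7, 199.9]
eef_rot: [-0.0, 0.002, 1.0, 0.0]
ft_force: [1.2, 0.6, 0.1]
width: 85.5
gripper_force: 0.0
```

Emit:
apply_moves([
  [-13,-55,0,0,0,0,0],
  [-26,-110,0,0,0,0,0],
  [-39,-165,0,0,0,0,0],
  [-53,-219,0,0,0,0,0],
  [-53,-219,0,0,0,0,0],
  [-53,-219,0,0,0,0,0],
  [-53,-219,0,0,0,0,0],
])

```text
time: 36.2
position: [472.4, -269.7, 199.8]
eef_rot: [-0.0, 0.0, 1.0, 0.001]
ft_force: [0.2, 1.1, -0.6]
width: 85.4
gripper_force: 0.0
```

```bash
python3 look.py | egrep '^[0-9] \(|^[0-9]+\.|P2'
```

```text
36.25 [ 472.5 -269.7  199.9] [-0.3 -0.1 -1.1] 85.4
5 (2395, 'mec', [443.6, -265.5], 33.7, 'bbox', [447.2, -265.5], [53.4, 61.6], 'z', np.float64(51.7))
P2 (31, 'mec', [587.1, -248.9], 5.1, 'bbox', [585.1, -248.9], [3.7, 9.0], 'z', np.float64(121.5)) (540, 'mec', [588.1, -248.8], 39.6, 'bbox', [573.4, -248.7], [46.7, 76.2], 'z', np.float64(11.7))
P2cap (1914, 'mec', [588.5, -248.4], 34.2, 'bbox', [585.8, -248.5], [58.1, 61.1], 'z', np.float64(63.8)) 2nd (78, 'mec', [587.9, -248.5], 5.3, 'bbox', [585.7, -248.6], [4.7, 10.1], 'z', np.float64(115.3))
```

Cap 5 has been knocked. I'll measure it again.

```bash
sed -i 's/(473.5,-272.2)\]/(440,-265)]/' h.py; python3 look.py | egrep '^5 \(|^[0-9]+\.'
```

```text
36.3 [ 472.5 -269.9  200. ] [0.3 0.4 0.1] 85.5
5 (2849, 'mec', [443.3, -265.6], 33.8, 'bbox', [443.0, -265.4], [60.3, 60.7], 'z', np.float64(51.7))
```

Emit:
apply_moves([
  [-28,6,-60,0,0,0,0],
  [-28,6,-120,0,0,0,0],
  [-28,6,-143,0,0,0,0],
  [-28,6,-143,0,0,0,0],
  [-28,6,-143,0,0,0,255],
  [-28,6,-143,0,0,0,255],
  [-28,6,-143,0,0,0,255],
  [-28,6,-143,0,0,0,255],
  [-28,6,-143,0,0,0,255],
  [-28,6,-83,0,0,0,255],
  [-28,6,-23,0,0,0,255],
  [-28,6,12,0,0,0,255],
])

```text
time: 37.8
position: [444.6, -266.8, 215.4]
eef_rot: [0.002, 0.002, 1.0, -0.001]
ft_force: [0.3, -0.1, -1.2]
width: 24.5
gripper_force: 59.3
```

Emit:
apply_moves([
  [49,6,0,0,0,0,255],
  [98,12,0,0,0,0,255],
  [146,18,0,0,0,0,255],
  [146,18,0,0,0,0,255],
  [146,18,0,0,0,0,255],
  [146,18,-53,0,0,0,255],
  [146,18,-57,0,0,0,255],
  [146,18,-61,0,0,0,255],
  [146,18,-65,0,0,0,255],
  [146,18,-69,0,0,0,255],
  [146,18,-75,0,0,0,255],
  [146,18,-80,0,0,0,255],
])

```text
time: 39.3
position: [589.7, -247.7, 132.0]
eef_rot: [-0.0, 0.002, 1.0, 0.0]
ft_force: [0.5, -0.4, -1.0]
width: 24.6
gripper_force: 59.4
```

Emit:
apply_moves([
  [0,0,-4,0,0,0,255],
  [0,0,-8,0,0,0,255],
  [0,0,-10,0,0,0,255],
  [0,0,-10,0,0,0,255],
])

```text
time: 39.8
position: [590.0, -248.1, 122.7]
eef_rot: [0.0, 0.002, 1.0, -0.0]
ft_force: [-0.2, 0.5, 1.5]
width: 25.0
gripper_force: 59.5
```

Emit:
apply_moves([
  [0,0,0,0,0,0,0],
  [0,0,0,0,0,0,0],
  [0,0,0,0,0,0,0],
  [0,0,60,0,0,0,0],
  [0,0,120,0,0,0,0],
  [-12,50,150,0,0,0,0],
  [-24,105,178,0,0,0,0],
  [-36,165,178,0,0,0,0],
  [-48,225,178,0,0,0,0],
  [-60,285,178,0,0,0,0],
  [-72,345,178,0,0,0,0],
  [-84,405,178,0,0,0,0],
])

```text
time: 41.3
position: [505.1, 158.8, 300.6]
eef_rot: [0.0, 0.002, 1.0, 0.0]
ft_force: [1.1, 0.2, 1.1]
width: 85.8
gripper_force: 0.0
```

Emit:
apply_moves([
  [-13,60,0,0,0,0,0],
  [-26,120,0,0,0,0,0],
  [-36,173,0,0,0,0,0],
  [-36,173,0,0,0,0,0],
  [-36,173,0,0,0,0,0],
])

```text
time: 41.92
position: [469.9, 329.4, 300.0]
eef_rot: [0.0, 0.002, 1.0, -0.001]
ft_force: [0.0, -0.7, 0.3]
width: 85.3
gripper_force: 0.0
```

```bash
python3 - <<'E'
from h import *
t=shot('top'); save(t,'top1.png'); Wt,okt=pts(t)
for n,c in PIPES.items(): print(n,circ(Wt,okt,*c,45,106,118))
for c in [(617,307),(590.5,-248)]: print('post',circ(Wt,okt,*c,45,57,70),circ(Wt,okt,*c,45,110,122))
d=shot('wrist'); save(d,'w4.png'); W,ok=pts(d)
print(arm.get_obs()['position'])
s=ok&(np.hypot(W[...,0]-490,W[...,1]-404)<55)
q=W[s&(W[...,2]>124)&(W[...,2]<150)]; print(len(q)); print(np.histogram(W[s&(W[...,2]>60)][:,2],bins=10))
r=cv2.minAreaRect(q[:,:2].astype(np.float32)); print('plate',r)
b=W[s&(W[...,2]>51)&(W[...,2]<59)]; print('block',cv2.minAreaRect(b[:,:2].astype(np.float32)))
E
```

```text
M (258, 'mec', [634.5, 134.0], 33.7, 'bbox', [634.2, 133.9], [60.0, 60.2], 'z', np.float64(112.9))
S (273, 'mec', [633.4, 8.7], 34.1, 'bbox', [633.4, 8.5], [60.9, 61.6], 'z', np.float64(112.6))
L (271, 'mec', [654.2, -113.3], 34.1, 'bbox', [654.1, -112.9], [61.3, 60.6], 'z', np.float64(112.4))
post (249, 'mec', [617.2, 306.3], 34.4, 'bbox', [616.1, 306.3], [61.9, 61.6], 'z', np.float64(65.0)) None
post (8, 'mec', [581.5, -234.5], 28.8, 'bbox', [579.1, -234.3], [42.5, 33.7], 'z', np.float64(66.2)) (265, 'mec', [591.1, -247.7], 33.9, 'bbox', [591.8, -247.2], [59.9, 62.2], 'z', np.float64(116.6))
[470.77624813 327.91207553 300.30355844]
0
(array([  156,   601,     0,     0,     0,     0,     0,   865,  3174,
       12599]), array([ 64.24894773,  97.60210035, 130.95525296, 164.30840558,
       197.6615582 , 231.01471081, 264.36786343, 297.72101604,
       331.07416866, 364.42732127, 397.78047389]))
plate ((0.0, 0.0), (0.0, 0.0), 0.0)
block ((488.26043701171875, 408.49346923828125), (70.20256805419922, 70.26496887207031), 82.7354965209961)
```

View pics/w4.png

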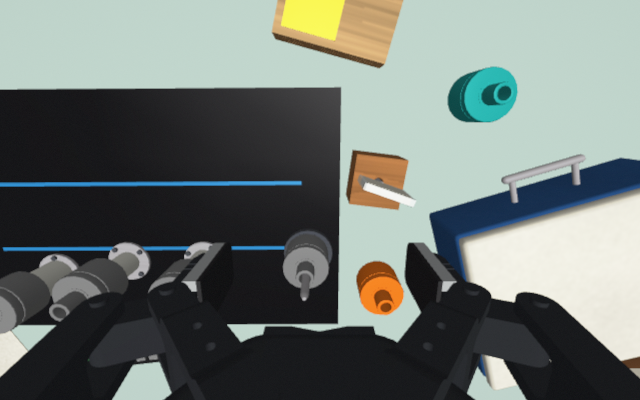

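All caps are away: M, S and L shoulders read 112–113 mm, so home. Post 1 holds one cap and post 2 holds two. The picture shows the card plate at (390,192) on its block at (378,180), with the blue box nearby at (450,215).

```bash
cat > card.py <<'E'
from h import *
import sys
d=shot('wrist'); W,ok=pts(d); o=arm.get_obs(); p=o['position']; print(o['time'],p.round(1),o['eef_rot'].round(4),o['joint_positions'].round(2),o['width'].round(1))
s=ok&(np.hypot(W[...,0]-488,W[...,1]-408)<60)
for a,b in [(117,125),(75,125)]:
    q=W[s&(W[...,2]>a)&(W[...,2]<b)][:,:2].astype(np.float32); print(len(q), cv2.minAreaRect(q) if len(q)>5 else '')
b=W[s&(W[...,2]>51)&(W[...,2]<59)]; print('block',cv2.minAreaRect(b[:,:2].astype(np.float32)))
if len(sys.argv)>1: save(d,sys.argv[1])
bx=W[ok&(W[...,1]>460)&(W[...,1]<900)&(W[...,0]>420)&(W[...,0]<800)&(W[...,2]>20)&(W[...,2]<200)]
if len(bx): print('box z',np.percentile(bx[:,2],[50,99]),bx.min(0))
E
python3 card.py
```

```text
Traceback (most recent call last):
  File "card.py", line 3, in <module>
    d=shot('wrist'); W,ok=pts(d); o=arm.get_obs(); p=o['position']; print(o['time'],p.round(1),o['eef_rot'].round(4),o['joint_positions'].round(2),o['width'].round(1))
                                                                                                                                                   ^^^^^^^^^^^^^^^^
AttributeError: 'float' object has no attribute 'round'
```

```bash
sed -i "s/,o\['width'\].round(1))/,o['width'])/" card.py; python3 card.py
```

```text
42.125 [470.7 328.1 300.5] [ 2.0e-04  3.5e-03  1.0e+00 -1.0e-04] [-0.91  0.18  0.27  1.71 -0.05  1.25  0.93] 85.42925867669437
451 ((488.0013427734375, 408.2737731933594), (63.79526901245117, 9.458385467529297), 70.18646240234375)
729 ((487.9561767578125, 408.29046630859375), (63.79224395751953, 9.550337791442871), 70.1529541015625)
block ((488.3230895996094, 408.78424072265625), (70.98324584960938, 70.27568054199219), 82.71736907958984)
box z [121.32053956 123.32674043] [451.2751646  502.12207836  20.01377883]
```

Emit:
apply_moves([
  [18,78,-100,0,0,-10,0],
  [18,78,-100,0,0,-20,0],
  [18,78,-100,0,0,-30,0],
  [18,78,-100,0,0,-40,0],
  [18,78,-100,0,0,-50,0],
  [18,78,-100,0,0,-60,0],
  [18,78,-100,0,0,-70,0],
  [18,78,-100,0,0,-80,0],
  [18,78,-100,0,0,-90,0],
  [18,78,-100,0,0,-100,0],
  [18,78,-100,0,0,-110,0],
  [18,78,-100,0,0,-110,0],
])

```text
time: 43.62
position: [488.4, 407.1, 200.5]
eef_rot: [0.0, 0.82, 0.572, 0.0]
ft_force: [0.2, -0.3, -0.1]
width: 85.1
gripper_force: 0.0
```

Emit:
apply_moves([
  [0,0,0,0,0,0,0],
  [0,0,0,0,0,0,0],
])

```text
time: 43.88
position: [487.9, 407.9, 200.4]
eef_rot: [-0.0, 0.82, 0.573, 0.0]
ft_force: [-0.5, -0.5, -0.2]
width: 85.3
gripper_force: 0.0
```

```bash
python3 card.py w5.png
```

```text
43.925 [487.9 408.  200.4] [-1.000e-04  8.199e-01  5.725e-01  1.000e-04] [-1.2   0.43  0.56  1.68 -0.25  1.1  -0.91] 85.51174743184463
884 ((488.660400390625, 409.33197021484375), (64.02953338623047, 8.986827850341797), 70.24744415283203)
965 ((488.739990234375, 409.3675231933594), (64.15444946289062, 9.072710990905762), 70.00896453857422)
block ((488.82513427734375, 409.203125), (70.50099182128906, 70.14550018310547), 82.4896469116211)
box z [118.10856569 123.14595948] [480.89167776 503.23436811  20.00678387]
```

View pics/w5.png

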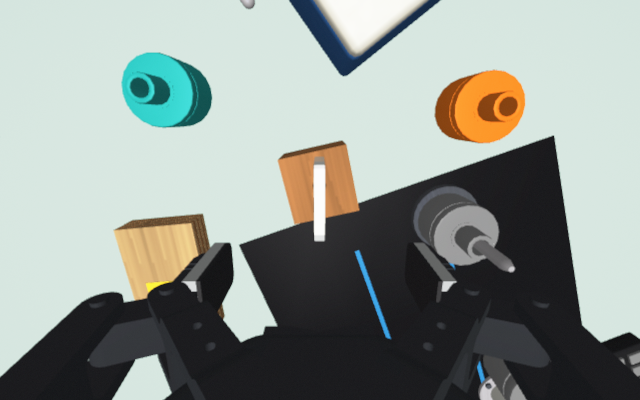

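The plate is at (320,200), lined up with the closing direction and clear of the fingers. Next: down, grip, and pull straight up.

Emit:
apply_moves([
  [1,1,-60,0,0,0,0],
  [1,1,-100,0,0,0,0],
  [1,1,-120,0,0,0,0],
  [1,1,-120,0,0,0,0],
  [1,1,-120,0,0,0,0],
  [1,1,-120,0,0,0,255],
  [1,1,-120,0,0,0,255],
  [1,1,-120,0,0,0,255],
  [1,1,-120,0,0,0,255],
  [1,1,-120,0,0,0,255],
  [1,1,-120,0,0,0,255],
  [1,1,-120,0,0,0,255],
])

```text
time: 45.42
position: [488.8, 409.2, 80.5]
eef_rot: [-0.0, 0.82, 0.572, 0.0]
ft_force: [-0.4, -1.2, 1.9]
width: 8.3
gripper_force: 60.2
```

Emit:
apply_moves([
  [0,0,20,0,0,0,255],
  [0,0,40,0,0,0,255],
  [0,0,60,0,0,0,255],
  [0,0,110,0,0,0,255],
  [0,0,160,0,0,0,255],
  [0,0,160,0,0,0,255],
])

```text
time: 46.18
position: [492.3, 411.0, 247.7]
eef_rot: [-0.001, 0.82, 0.572, 0.006]
ft_force: [0.1, -0.1, -1.0]
width: 8.5
gripper_force: 59.9
```

Emit:
apply_moves([
  [-3,-60,0,0,0,0,255],
  [-6,-120,0,0,0,0,255],
  [-9,-180,0,0,0,0,255],
  [-12,-240,0,0,0,0,255],
  [-15,-300,0,0,0,0,255],
  [-18,-360,0,0,0,0,255],
  [-21,-420,0,0,0,0,255],
  [-24,-480,0,0,0,0,255],
  [-27,-540,0,0,0,0,255],
  [-30,-600,0,0,0,0,255],
  [-33,-660,0,0,0,0,255],
  [-36,-720,0,0,0,0,255],
])

```text
time: 47.68
position: [452.4, -311.9, 240.3]
eef_rot: [-0.0, 0.82, 0.573, 0.001]
ft_force: [0.8, 0.9, 0.3]
width: 8.1
gripper_force: 59.8
```

Emit:
apply_moves([
  [-4,-60,0,0,0,0,255],
  [-8,-120,0,0,0,0,255],
  [-13,-184,0,0,0,0,255],
  [-13,-184,0,0,0,0,255],
  [-13,-184,0,0,0,0,255],
  [-13,-184,0,0,0,0,255],
])

```text
time: 48.42
position: [441.4, -492.4, 240.0]
eef_rot: [-0.001, 0.819, 0.574, 0.001]
ft_force: [0.7, 0.8, -0.3]
width: 8.5
gripper_force: 59.8
```

```bash
cat > sock.py <<'E'
from h import *
import sys
d=shot('wrist'); W,ok=pts(d); o=arm.get_obs(); p=o['position']; print(o['time'],p.round(1),o['eef_rot'].round(4),o['joint_positions'].round(2),o['width'],o['ft_force'].round(1))
s=ok&(np.hypot(W[...,0]-465,W[...,1]+405)<56)
m=s&(W[...,2]>52)&(W[...,2]<58); b=W[m]; print(len(b),'block',cv2.minAreaRect(b[:,:2].astype(np.float32)))
h=s&(W[...,2]<45)&(np.hypot(W[...,0]-465,W[...,1]+405)<20); print('deep',h.sum(),W[h][:,:2].mean(0) if h.any() else '')
g=cv2.cvtColor(d['img'],cv2.COLOR_RGB2GRAY); k=m|h; r=ok&(np.hypot(W[...,0]-465,W[...,1]+405)<18)&(g<0.55*np.median(g[m])); 
if r.any():
    v,u=np.nonzero(r); ys=(u.mean(),v.mean()); print('hole px',ys,r.sum())
    T=np.linalg.inv(d['view']); c=T[:3,3]
    def cast(u,v,z):
        dr=T[:3,:3]@np.array([(u-d['cx'])/d['fx'],-(v-d['cy'])/d['fy'],-1]); return c+dr*(z-c[2])/dr[2]
    q=np.array([cast(a,b_,55)[:2] for a,b_ in zip(u,v)],np.float32); print('hole mec',cv2.minEnclosingCircle(q))
q=W[ok&(np.hypot(W[...,0]-p[0],W[...,1]-p[1])<45)&(W[...,2]>p[2]+10)&(W[...,2]<p[2]+50)]
# held plate top edge, width dir
q=W[ok&(np.hypot(W[...,0]-p[0],W[...,1]-p[1])<45)&(W[...,2]>p[2]+38)&(W[...,2]<p[2]+46)]
if len(q)>5: print('plate top',cv2.minAreaRect(q[:,:2].astype(np.float32)),len(q))
if len(sys.argv)>1: save(d,sys.argv[1])
E
python3 sock.py w6.png
```

```text
48.475 [ 441.5 -492.3  240.1] [-5.000e-04  8.190e-01  5.737e-01  9.000e-04] [ 0.09  0.56  0.97  1.59 -0.48  1.25  0.8 ] 8.515868241718229 [ 0.2  0.1 -0.1]
4365 block ((467.01885986328125, -404.98663330078125), (70.19348907470703, 69.91221618652344), 13.124211311340332)
deep 108 [ 467.19665375 -402.75229521]
hole px (np.float64(312.06666666666666), np.float64(93.2)) 30
hole mec ((466.9564514160156, -404.72418212890625), 5.754118919372559)
plate top ((445.6009521484375, -481.6139831542969), (47.61930847167969, 50.00707244873047), 26.319637298583984) 3573
```

View pics/w6.png

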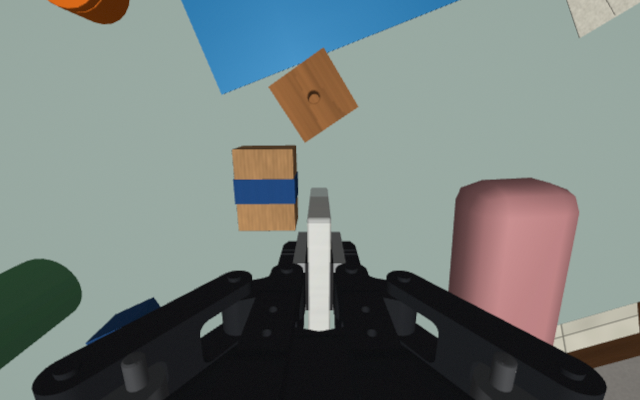

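The view shows the empty block's hole at (313,97), with the plate held straight at (318,270).

Emit:
apply_moves([
  [14,45,0,0,0,0,255],
  [27,90,0,0,0,0,255],
  [27,90,0,0,0,0,255],
  [27,90,-60,0,0,0,255],
  [27,90,-105,0,0,0,255],
  [27,90,-105,0,0,0,255],
  [27,90,-105,0,0,0,255],
  [27,90,-105,0,0,0,255],
])

```text
time: 49.48
position: [468.0, -406.5, 138.1]
eef_rot: [0.002, 0.82, 0.572, 0.001]
ft_force: [1.2, 0.0, 0.1]
width: 8.5
gripper_force: 59.9
```

```bash
python3 sock.py w7.png; python3 - <<'E'
import cv2
i=cv2.imread('pics/w7.png'); cv2.imwrite('pics/w7c.png',cv2.resize(i[100:360,210:430],None,fx=2.3,fy=2.3))
E
```

```text
49.525 [ 467.9 -406.3  137.9] [2.100e-03 8.201e-01 5.722e-01 8.000e-04] [-0.05  0.59  0.92  1.79 -0.54  1.03  0.73] 8.415169435082285 [-0.3  0.3 -0.3]
5468 block ((466.9797668457031, -405.5592041015625), (70.33198547363281, 70.46973419189453), 13.235767364501953)
deep 0 
hole px (np.float64(310.9317488561261), np.float64(335.5723182511439)) 7868
hole mec ((426.2735900878906, -519.8131103515625), 91.67584228515625)
plate top ((471.1352844238281, -395.0602111816406), (45.99491500854492, 48.75225067138672), 26.739885330200195) 3451
```

View pics/w7c.png

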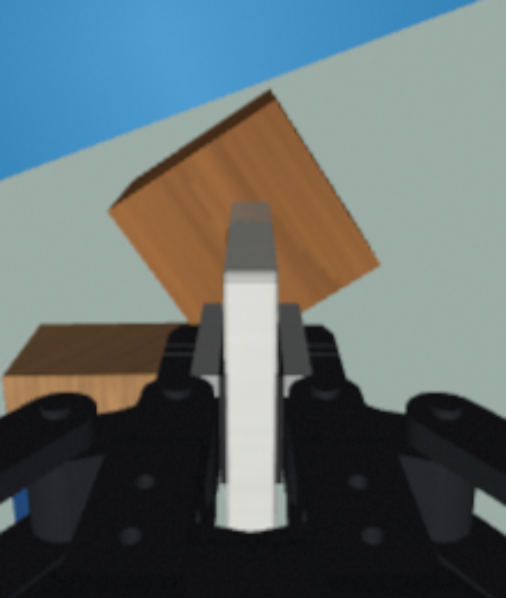

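Emit:
apply_moves([
  [0,0,0,0,0,0,255],
  [0,0,-4,0,0,0,255],
  [0,0,-7,0,0,0,255],
  [0,0,-10,0,0,0,255],
  [0,0,-13,0,0,0,255],
  [0,0,-16,0,0,0,255],
  [0,0,-18,0,0,0,255],
  [0,0,-18,0,0,0,255],
])

```text
time: 50.52
position: [466.6, -404.8, 117.1]
eef_rot: [-0.0, 0.82, 0.572, -0.0]
ft_force: [-0.3, -0.6, -0.1]
width: 8.3
gripper_force: 59.8
```

Emit:
apply_moves([
  [0,0,-6,0,0,0,255],
  [0,0,-12,0,0,0,255],
  [0,0,-18,0,0,0,255],
  [0,0,-24,0,0,0,255],
  [0,0,-30,0,0,0,255],
  [0,0,-34,0,0,0,255],
  [0,0,-36,0,0,0,255],
  [0,0,-37,0,0,0,255],
  [0,0,-37,0,0,0,255],
])

```text
time: 51.65
position: [466.8, -405.0, 80.5]
eef_rot: [0.0, 0.82, 0.572, 0.0]
ft_force: [-0.1, 0.2, 0.5]
width: 8.0
gripper_force: 59.9
```

Home. Release, rise and back away.

Emit:
apply_moves([
  [0,0,0,0,0,0,0],
  [0,0,0,0,0,0,0],
  [0,0,0,0,0,0,0],
  [0,0,0,0,0,0,0],
  [0,0,50,0,0,0,0],
  [0,0,110,0,0,0,0],
  [0,0,170,0,0,0,0],
  [-55,-20,200,0,0,0,0],
  [-90,-20,200,0,0,0,0],
  [-90,-20,200,0,0,0,0],
  [-90,-20,200,0,0,0,0],
])

```text
time: 53.02
position: [377.5, -424.2, 280.1]
eef_rot: [-0.0, 0.82, 0.572, 0.001]
ft_force: [-0.3, 0.7, -0.3]
width: 85.4
gripper_force: 0.0
```

```bash
python3 - <<'E'
from h import *
t=shot('top'); save(t,'top2.png'); Wt,okt=pts(t)
for n,c in PIPES.items(): print(n,circ(Wt,okt,*c,45,106,118))
for c in [(617,307),(590.5,-248)]: print('post',circ(Wt,okt,*c,45,57,70),circ(Wt,okt,*c,45,110,122))
for z in [(117,140),(75,140)]: print('card',circ(Wt,okt,467,-405,45,*z))
s=shot('scene'); cv2.imwrite('pics/s2.png',cv2.resize(cv2.cvtColor(s['img'][120:330,180:480],cv2.COLOR_RGB2BGR),None,fx=2.6,fy=2.6))
E
```

```text
M (262, 'mec', [634.9, 134.2], 33.8, 'bbox', [634.8, 133.9], [60.1, 60.4], 'z', np.float64(112.4))
S (276, 'mec', [633.2, 8.5], 33.7, 'bbox', [632.6, 8.4], [62.5, 61.4], 'z', np.float64(112.5))
L (274, 'mec', [653.7, -113.4], 34.0, 'bbox', [654.1, -113.2], [62.6, 60.4], 'z', np.float64(112.5))
post (244, 'mec', [616.5, 306.7], 34.5, 'bbox', [616.2, 306.7], [61.9, 61.3], 'z', np.float64(64.4)) None
post (9, 'mec', [581.2, -234.2], 28.7, 'bbox', [579.6, -233.5], [42.3, 35.4], 'z', np.float64(59.2)) (274, 'mec', [591.5, -247.5], 34.3, 'bbox', [590.6, -247.3], [60.3, 62.4], 'z', np.float64(116.3))
card (65, 'mec', [470.1, -405.2], 31.1, 'bbox', [469.1, -404.2], [22.4, 55.5], 'z', np.float64(123.5))
card (106, 'mec', [467.7, -403.9], 32.3, 'bbox', [468.4, -404.3], [26.7, 58.2], 'z', np.float64(119.6))
```

View pics/s2.png

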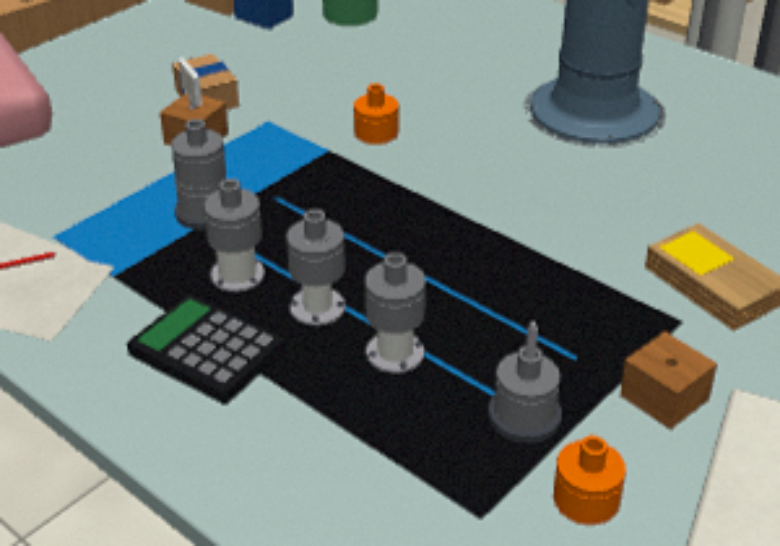

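The view shows the three pipes capped at (235,240), (315,265) and (395,310). The posts at (197,180) and (525,390) carry two caps and one cap. The card stands upright in its new block at (190,95), and the bystanders have not moved.

```bash
python3 -c "
from plant import arm
print(arm.sign_off())"
```

```text
the job is handed in; nothing more can be done
None
```

The job is handed in: each pipe has its fitting cap fully home, the three spare caps are on the posts (two and one), and the price-card holder stands home and upright in the other block. The sign-off returned no verdict.

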